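Draw the filter plate from the dust extractor and hold it over the tray

ROBOT

A 6-joint arm with a two-finger parallel gripper is mounted at the origin on the work surface. World frame = base frame: x ahead of the robot, y to its left, z up, the work surface at z = 0. Lengths are in m, angles in rad, forces in N, time in s.
With the tool pointing down it reaches from about 0.35 to 0.95 m from the base axis. Payload 17.4 kg.
Tool frame: the origin (TCP) lies on the centre line of the jaws, within the pads' length; the fingertips stand 11 mm ahead of it and the grasp point (between the pads) lies 8 mm behind it; z points along the fingers, y is the line along which they close (so a half turn about z gives the same grasp; the last joint's range is limited). The gripper opens to 93 mm and grips with 3 to 60 N. Pads are 15 mm wide; open, the fingers measure 128 mm over their backs; the gripper's body (75 mm by 188 mm) begins 65 mm behind the grasp point.
Start: joints at [1.174, 0.116, 1.442, -0, 1.584, -0.038], TCP at [0.237, 0.632, 0.23] pointing down, gripper open.
Joint ranges: [-2.83, 2.83], [-0.83, 2.19], [0.07, 2.5], [-1.14, 4.28], [0.01, 3], [-2.97, 2.97]. Speed limits (rad/s): [1.89, 1.89, 2.22, 3.14, 3.14, 3.14].

INTERFACE

Orientations are given as [roll, pitch, yaw] about the fixed x, y, z axes, in that order (R = Rz(yaw) Ry(pitch) Rx(roll)).
In Python, from workcell import sensors, eyes, workorder gives the robot as it stands.
- The arm moves only by the tool apply_moves, never from a script. Its argument "plan" is text: rows parted by semicolons, each of 7 numbers parted by spaces: the opening in per cent of the stroke, from 0 (shut) to 100 (fully open), then the shift along the world's x, y, z in mm, then the turn, a rotation vector about the world's x, y, z in degrees. A call has 1 to 8 rows; each row is the pose to reach, as a shift and turn from the pose commanded when the call began; what a row does not reach only later rows make up. A row lasts 1/8 s, in which the tool goes at most 62.5 mm and 10.7 degrees, less where a joint would pass 70% of its speed; a pose out of reach is approached as far as the arm can. A call with a gripper value outside its range is refused whole. The fingers move at their own pace and stop on an object; "newtons" is the grip in N (left out, the last holds). Time passes only in rows, so rows that repeat a pose let the fingers close. It gives the time, the measured TCP pose, the force, the opening and the grip force at its end, in the units of the state.
- sensors.get_obs(): the state, without advancing time (a new reading comes with each control period).
- eyes.read_camera(name): name is "scene" or "top"; returns a dict with "color" (400x640x3 uint8, red, green, blue), "z_map" (400x640 float32, m along the optical axis (not along the pixel's ray), 0 where there is no reading), "K" (3x3 intrinsics, pixels), "R" (3x3) and "t" (3): a world point X has camera coordinates R X + t. Camera axes: x right, y down, z forward; pixel columns grow to the right and rows downward; lengths in m; the calibration is good to about 2 mm. A picture is of the moment at which its call begins.
- workorder.close_job(): hands the job in; it is judged then, once.
Trained networks look in a picture, given as the dict that the camera call returned (one of the last four; its "shot" number tells which), for a name from the list of things; names that differ only in an ending like _2 or _b are one class to them, and where a whole thing is asked for, a point or a joint stands for the part that bears it (a point fixed in the world has none). Each returns a list of dicts, best first, with "p" (0 to 1); they miss things now and then, are a little off and sometimes report something else, mostly with a low value. They report only what shows in the picture. A call takes as long as a camera call. They do not tell look-alikes from the thing itself.
- eyes.boxes_of(picture, label): "rect" ([left, top, width, height] in pixels, round what is visible of it).
- eyes.silhouettes(picture, label): "mask" (400x640 bool, what is visible of it) and "rect" ([left, top, width, height] in pixels, round what is visible of it).
The state is a dict: "time_s": time; "joint_positions": joint angles; "joint_vel": joint speeds; "effort": joint torques, N m; "tool_pos": TCP position; "tool_rot": TCP orientation; "wrist_force": force on the tool from outside, world axes, zero at the start; "moment": the same for the moment, N m; "opening": opening from 0.0 (shut) to 1.0 (fully open); "finger_force": force on a finger pad.
Only numpy, scipy, OpenCV 4.12 (cv2) and the standard library are available. Lean on these libraries where they do the work, as an engineer would, in place of code of your own. Each camera call takes 0.05 s, during which the arm holds its last target. There are 200 camera calls.

TASK

Turn the dust extractor's dial down to 1 (the single pip), then swing its flap up past upright so that it stays open, and draw out the filter plate standing in the well beneath. Hold the plate still and upright above the middle of the empty shallow tray, its lower edge about 10 cm above the bench, and finish while holding it there: do not put it down. Leave the dial at 1, the flap open and the other things on the bench undisturbed.

Things in the scene. Friction and masses are not known exactly. Their poses are not given: they have to be found in the camera images.
- extractor: Bench dust extractor, a grey box 180 (x) x 315 (y) x 130 mm high, fixed; origin on its underside, x to +90 and -90, y from -165 to 150. Its x axis points away from the robot. Seen from the robot, the dial is on the right of its top (axis at x -20, y -105) and an aluminium flap covers the left. The well under the flap is open at the top, x -50 to 50, y -10 to 120 (all in this frame, mm).
- dial (a joint): Dial angle in rad: 0 at setting 0, 0.4 more per setting up to 5 (2.0), so setting 1 = 0.4. Grows clockwise seen from above. Detents pull it into the nearest setting when let go (about 0.1 N m to step over). Scale on the box's top: setting 0 a plain white bar, settings 1 to 5 radial rows of 1 to 5 white pips, fanned about the box's +x side (2.5 lies at +x).
- dial_grip (a point): On the dial's vertical axis, at the height to grip: 27 mm above the box's top. The dial is a black upright knurled sleeve, 44 mm in diameter (48 mm in its lowest 9 mm), 42 mm high; a white pointer line on its top and rim shows the setting.
- flap (a joint): Opening angle of the flap in rad: 0 shut, 1.57 upright, 1.9 its stop. It hinges along y on the robot's side of the box, so its far edge swings up and back towards the robot. A stiff hinge: it stays at whatever angle it is left (about 2 N at the handle).
- flap_grip (a point): Grip point of the flap's handle, a black fin standing on the flap near its free edge: 20 (along the flap) x 12 (y) x 40 mm high above the 6 mm thick flap (118 x 150 mm). The point is 10 mm below the fin's top; the flap's face is 30 mm below it. It is 100 mm along the flap from the hinge and 36 mm out from the flap's underside.
- flap_hinge (a point): Middle of the flap's hinge line, at x -56, y 55, 131 mm above the bench. The point turns with the flap: x along the flap to the free edge, z out of its outer face.
- filter_tab (a point): Centre of the grip tab on top of the filter plate: a black block 14 (x) x 30 (y) x 36 mm high, whose top lies 16 mm above this point and whose foot 20 mm below it. With the plate home the tab stands in the well under the flap, its top 8 mm below the box's top, with 50 mm free at each y side. z axis up along the plate.
- filter_mid (a point): Centre of the filter plate's frame: white pleated frame 20 (x) x 100 (y) x 74 mm high; the lower edge is 37 mm below, the tab's centre 57 mm above this point. It weighs about 0.22 kg and stands loosely in a pocket (24 x 110 mm, 58 mm deep, 2 mm play in x) at the middle of the well; it draws straight up.
- tray_in (a point): Middle of the inner floor (4 mm above the bench) of the empty shallow steel tray, 170 (x) x 150 (y) x 25 mm high, fixed.
- block: Bystander, leave alone: pale stone block 80 x 50 x 50 mm, loose on the bench; origin at its underside.
- sander: Bystander, leave alone: cork sanding block 90 x 60 x 30 mm, loose on the bench; origin at its underside.
- brush: Bystander, leave alone: dust brush, loose on the bench; origin at its underside.
- rasp: Bystander, leave alone: rasp, 240 mm long, wooden handle, loose on the bench; origin at its underside.
- carving: Bystander, leave alone: small turned stone figure, 68 mm across, 90 mm high, loose on the bench; origin at its underside.
- offcut: Bystander, leave alone: stone offcut 60 x 45 x 30 mm, loose on the bench; origin at its underside.
Things that resemble listed ones, but are neither listed nor needed, are in the scene too. Of the things like the part that bears tray_in, leave any that is yellow; of the rest the smaller one is meant.

How it is judged:
On the way, in this order (a step that is already met when the one before it is completed fails the run):
1. the dial stands at setting 1 (value of joint dial between 0.3 and 0.5 rad), for 0.3 s.
2. the flap is swung up, about upright or further (value of joint flap above 1.4 rad), for 0.2 s.
3. the filter plate is drawn clear out of the extractor (z of filter_mid in the frame of extractor above 0.172 m), for 0.2 s.
At the end, for the whole second after the job is handed in: The dial is at 1 (within 0.1 rad), the flap still open (over 1.4 rad), and the gripper holds the filter plate still, upright within 15 degrees, its centre within 40 mm of above the tray's middle, its lower edge 70 to 180 mm above the bench, touching neither tray nor extractor (all of step 1 and value of joint flap above 1.4 rad and horizontal distance between filter_mid and tray_in below 0.04 m and height (world z) of filter_mid between 0.107 and 0.217 m and angle between filter_mid's own z axis and vertical below 0.26 rad and linear speed of filter below 0.03 m/s and contact force between the fingers and filter above 0.5 N and contact force between filter and tray below 0.1 N and contact force between filter and extractor below 0.1 N); the arm keeps its last pose, push and grip.
It fails at once if another thing on the bench is shifted by more than 30 mm (distance of any of block, sander, brush, rasp, carving, offcut from where it was at the start of the episode above 0.03 m).
It also fails if it takes over 72 s, if anything falls off the work surface, if the arm or the gripper's body presses on something with over 40 N, if the wrist force passes 120 N, or if a joint passes its speed limit or range.

## Working session

There is one attempt and no reset: what is moved stays moved. The work goes in short steps, Python scripts to look and compute and a tool call to move; the robot and the scene stay as the last step left them, time stands still between calls to the robot, and variables do not carry over. Pictures are saved under pics/ and viewed, at most 10 in all, crops included, and the job is handed in when it is done.

Besides the shell and the picture viewer there is one more tool, called after "Request:" by a JSON object that holds its "fn" and its "kwargs". apply_moves: Moves the arm, as the interface text tells. Its arguments: {"type":"object","properties":{"plan":{"type":"string"},"newtons":{"type":"number"}},"required":["plan"]}

```bash
ls; mkdir -p pics
cat > h.py <<'E'
import numpy as np, cv2
from workcell import sensors, eyes, workorder
def save(p,name): cv2.imwrite('pics/'+name,cv2.cvtColor(p['color'],cv2.COLOR_RGB2BGR))
def w(p,u,v,z):
    c=np.linalg.inv(p['K'])@np.array([u,v,1.])*z
    return p['R'].T@(c-p['t'])
def cloud(p):
    v,u=np.mgrid[0:400,0:640]; z=p['z_map']
    c=np.stack([u*z,v*z,z],-1)@np.linalg.inv(p['K']).T
    return (c-p['t'])@p['R']
def onplane(p,u,v,h):
    d=p['R'].T@np.linalg.inv(p['K'])@np.array([u,v,1.]); o=-p['R'].T@p['t']
    return o+d*(h-o[2])/d[2]
def proj(p,X):
    c=p['K']@(p['R']@np.array(X)+p['t']); return c[:2]/c[2]
E
python3 - <<'E'
from h import *
np.set_printoptions(precision=3,suppress=True)
for n in('scene','top'):
    p=eyes.read_camera(n); save(p,n+'0.png'); print(n,-p['R'].T@p['t'],p['R'][2]); P=cloud(p)
    for l in('extractor','dial','flap','flap_grip','tray_in','filter_tab'):
        try:
            for r in eyes.silhouettes(p,l):
                m=r['mask']&(p['z_map']>0); q=P[m]
                print(l,round(r['p'],2),r['rect'],np.median(q,0),np.percentile(q,5,0),np.percentile(q,95,0))
        except Exception as e: print(l,e)
print(sensors.get_obs())
E
```

```text
pics
scene [ 1.254 -0.326  1.326] [-0.502  0.199 -0.842]
extractor 0.59 [340.5, 140.7, 128.8, 109.0] [0.618 0.164 0.128] [0.506 0.032 0.027] [0.685 0.325 0.143]
extractor 0.53 [191.8, 206.6, 36.5, 73.8] [ 0.504 -0.394  0.013] [ 0.394 -0.407 -0.001] [ 0.617 -0.383  0.021]
dial 0.76 [360.8, 169.0, 17.5, 25.1] [0.577 0.085 0.168] [0.552 0.068 0.132] [0.59  0.108 0.175]
flap 0.76 [392.2, 141.6, 67.2, 53.2] [0.582 0.248 0.139] [0.527 0.181 0.133] [0.634 0.319 0.146]
flap_grip 0.75 [391.0, 149.6, 64.5, 48.4] [0.582 0.248 0.139] [0.528 0.183 0.134] [0.633 0.318 0.146]
tray_in 0.92 [212.9, 192.1, 66.0, 68.6] [ 0.498 -0.281  0.004] [ 0.419 -0.348 -0.001] [ 0.583 -0.212  0.024]
tray_in 0.87 [319.8, 87.0, 97.9, 78.5] [0.277 0.224 0.007] [0.161 0.116 0.   ] [0.399 0.33  0.035]
tray_in 0.62 [133.1, 159.3, 50.6, 51.6] [ 0.255 -0.49   0.005] [ 0.174 -0.558 -0.001] [ 0.341 -0.421  0.023]
top [ 0.423 -0.036  1.529] [ 0.066 -0.001 -0.998]
extractor 0.84 [204.0, 134.0, 96.8, 75.5] [0.581 0.179 0.132] [0.497 0.044 0.092] [0.672 0.326 0.145]
extractor 0.57 [371.5, 239.1, 11.2, 6.1] [ 0.351 -0.252  0.03 ]
[... 525 characters left out ...]
89 0.324 0.036]
tray_in 0.71 [420.9, 242.4, 45.7, 48.9] [ 0.256 -0.491  0.006] [ 0.181 -0.56  -0.   ] [ 0.334 -0.418  0.026]
filter_tab 0.21 [409.3, 164.6, 10.5, 63.2] [ 0.509 -0.394  0.014] [ 0.403 -0.406  0.003] [ 0.61  -0.383  0.023]
{'time_s': 0.7, 'joint_positions': array([ 1.174,  0.116,  1.442, -0.   ,  1.584, -0.038]), 'joint_vel': array([-0.001,  0.001,  0.   ,  0.   , -0.001, -0.001]), 'effort': array([  0.001, -72.082, -62.268,   0.078,   0.018,   0.   ]), 'tool_pos': array([0.237, 0.632, 0.23 ]), 'tool_rot': array([-3.142,  0.   ,  2.783]), 'wrist_force': array([ 0.168, -0.513,  0.37 ]), 'moment': array([-0.04 ,  0.061,  0.038]), 'finger_force': 0.0, 'opening': 1.000579514473646}
```

Run:
```python
import cv2,numpy as np
t=cv2.imread('pics/top0.png');s=cv2.imread('pics/scene0.png')
c=cv2.resize(t[125:220,195:315],None,fx=3.3,fy=3.3,interpolation=3)
d=cv2.resize(s[130:260,335:475],None,fx=2.8,fy=2.8,interpolation=3)
cv2.imwrite('pics/a.png',t)
H=max(c.shape[0],d.shape[0]);o=np.zeros((H,c.shape[1]+d.shape[1],3),np.uint8);o[:c.shape[0],:c.shape[1]]=c;o[:d.shape[0],c.shape[1]:]=d
cv2.imwrite('pics/b.png',o);print(o.shape)
```

```text
(364, 788, 3)
```

View pics/top0.png

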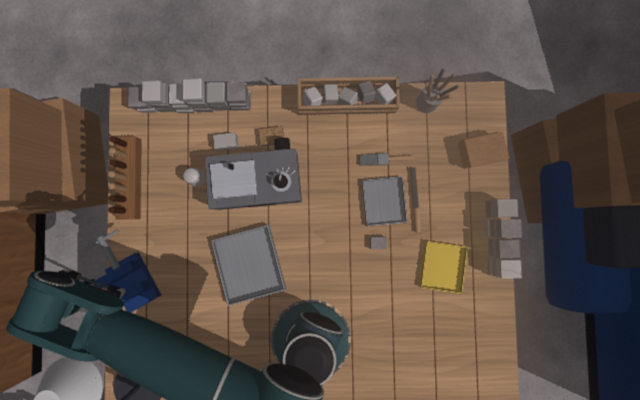

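View pics/b.png

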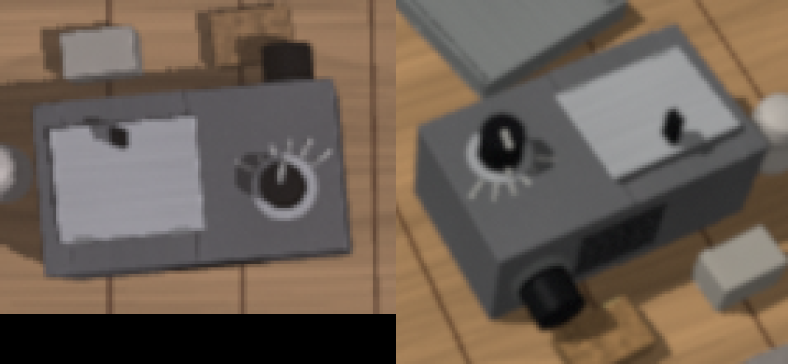

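View pics/scene0.png

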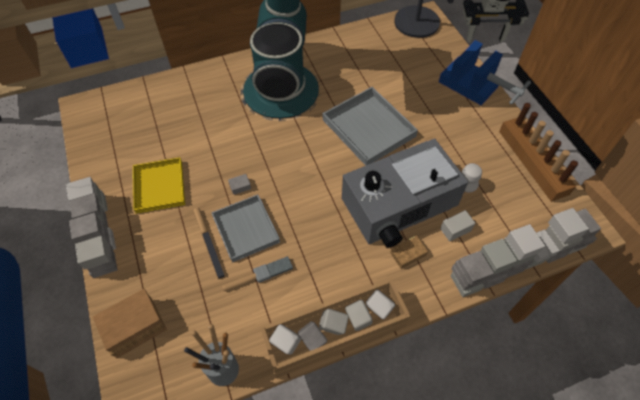

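```bash
cat > fit.py <<'E'
from h import *
np.set_printoptions(precision=4,suppress=True)
def rectify(p,cx,cy,yaw,h,half=0.05,n=360):
    # image up = extractor +x, right = -y
    a=np.linspace(-half,half,n); lx,ly=np.meshgrid(a[::-1],a[::-1],indexing='ij')
    X=cx+np.cos(yaw)*lx-np.sin(yaw)*ly; Y=cy+np.sin(yaw)*lx+np.cos(yaw)*ly
    Q=np.stack([X,Y,np.full_like(X,h)],-1)@p['R'].T+p['t']; Q=Q@p['K'].T
    return cv2.remap(p['color'],(Q[...,0]/Q[...,2]).astype(np.float32),(Q[...,1]/Q[...,2]).astype(np.float32),cv2.INTER_CUBIC)
E
python3 - <<'E'
from fit import *
for n in('scene','top'):
    p=eyes.read_camera(n);P=cloud(p)
    near=(P[...,0]>.44)&(P[...,0]<.75)&(P[...,1]>0.0)&(P[...,1]<.38)
    m=near&(P[...,2]>.12)&(P[...,2]<.15)
    m=cv2.morphologyEx(m.astype(np.uint8),cv2.MORPH_OPEN,np.ones((3,3)))>0
    m2=m.copy()
    r=cv2.minAreaRect((P[m][:,:2]*1000).astype(np.float32)); print(n,'top',r,np.median(P[m][:,2]))
    for l in('flap',):
        s=eyes.silhouettes(p,l)[0]['mask']; q=P[s&(P[...,2]>.125)&(P[...,2]<.142)]
        print(l,cv2.minAreaRect((q[:,:2]*1000).astype(np.float32)),np.median(q[:,2]))
    f=near&(P[...,2]>.15)
    k,lab,st,ce=cv2.connectedComponentsWithStats(f.astype(np.uint8))
    for i in range(1,k):
        if st[i,4]>3:
            q=P[lab==i]; print('high',st[i],q.min(0),q.max(0),q.mean(0))
            t=q[q[:,2]>q[:,2].max()-.012]; print('   top', (t.min(0)+t.max(0))/2)
    t=eyes.silhouettes(p,'tray_in')
    for s in t:
        q=P[s['mask']]; print('tray',cv2.minAreaRect((q[:,:2]*1000).astype(np.float32)))
E
```

```text
scene top ((580.20068359375, 187.9660186767578), (185.92819213867188, 317.5981140136719), 4.155202865600586) 0.13021470712471087
flap ((575.7769775390625, 249.74639892578125), (123.59832763671875, 152.6797637939453), 3.527757167816162) 0.138162932920053
high [430 169   8  12  71] [0.6086 0.2454 0.1509] [0.6309 0.2606 0.186 ] [0.6215 0.2512 0.1697]
   top [0.6187 0.2534 0.1801]
high [364 171  17  18 238] [0.5452 0.0665 0.15  ] [0.5931 0.1119 0.1789] [0.5728 0.0868 0.1686]
   top [0.5691 0.0896 0.1729]
tray ((696.5321044921875, -456.4036865234375), (1129.7962646484375, 182.86587524414062), 3.9485714435577393)
tray ((722.07080078125, 49.88824462890625), (319.60369873046875, 1262.8553466796875), 68.9240493774414)
tray ((822.14501953125, -265.2977294921875), (857.2174682617188, 159.17831420898438), 2.477067470550537)
top top ((583.16748046875, 188.3388671875), (181.34326171875, 314.5522155761719), 4.146881103515625) 0.1321464251417529Traceback (most recent call last):
  File "<stdin>", line 10, in <module>
IndexError: list index out of range
```

Run:
```python
from fit import *
o=[]
for n in('scene','top'):
    p=eyes.read_camera(n)
    o.append(np.hstack([rectify(p,.569,.0894,np.radians(4.15),h,half=.05,n=290) for h in(.172,.130)]))
a=np.vstack(o); cv2.imwrite('pics/c.png',cv2.cvtColor(a,cv2.COLOR_RGB2BGR)); print(a.shape)
```

```text
(580, 580, 3)
```

View pics/c.png

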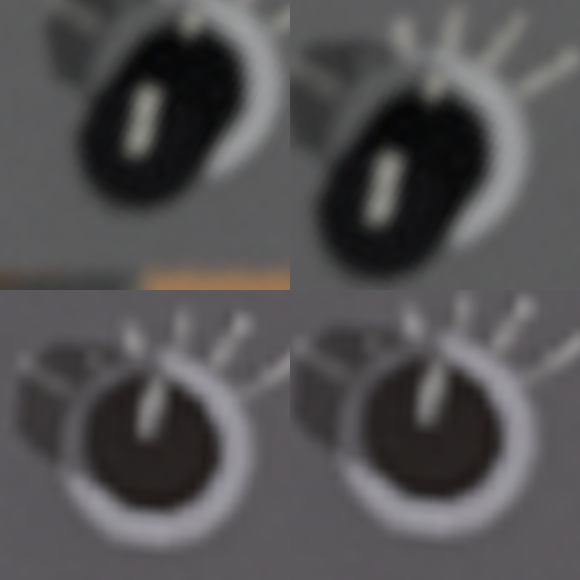

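The view shows the pointer at setting 3 (row 3 lies 0.2 rad right of +x). The extractor's origin is about (0.581, 0.196) with a yaw of 4.15°. The dial measures (0.568, 0.089), and the target tray is at (0.50, -0.283). I'll move above the dial.

Request:
{"fn": "apply_moves", "kwargs": {"plan": "100 62 -102 2 0 0 0; 100 90 -150 5 0 0 0; 100 125 -205 5 0 0 0; 100 160 -260 5 0 0 0; 100 195 -315 5 0 0 0; 100 230 -375 5 0 0 0; 100 265 -430 5 0 0 0; 100 300 -490 10 0 0 0", "newtons": 25}}

```text
time_s: 2.05
tool_pos: [0.4992, 0.2041, 0.2371]
tool_rot: [3.141, 0.0, 2.783]
wrist_force: [1.0, 0.8, -0.3]
opening: 1.0
finger_force: 0.0
```

Request:
{"fn": "apply_moves", "kwargs": {"plan": "100 31 -53 0 0 0 0; 100 31 -53 0 0 0 0; 100 31 -53 0 0 0 0; 100 31 -53 0 0 0 0"}}

```text
time_s: 2.55
tool_pos: [0.5291, 0.1541, 0.237]
tool_rot: [3.141, 0.0, 2.784]
wrist_force: [-0.4, 0.5, 0.1]
opening: 1.003
finger_force: 0.0
```

Request:
{"fn": "apply_moves", "kwargs": {"plan": "100 20 -33 0 0 0 0; 100 39 -65 0 0 0 0; 100 39 -65 0 0 0 0; 100 39 -65 -40 0 0 0; 100 39 -65 -70 0 0 0; 100 39 -65 -88 0 0 0; 100 39 -65 -88 0 0 0"}}

```text
time_s: 3.42
tool_pos: [0.5679, 0.0888, 0.1482]
tool_rot: [-3.141, -0.001, 2.784]
wrist_force: [0.4, -0.1, 0.6]
opening: 1.0
finger_force: 0.0
```

Request:
{"fn": "apply_moves", "kwargs": {"plan": "30 0 0 0 0 0 0; 30 0 0 0 0 0 0; 30 0 0 0 0 0 0; 30 0 0 0 0 0 0; 30 0 0 0 0 0 0; 30 0 0 0 0 0 0", "newtons": 30}}

```text
time_s: 4.18
tool_pos: [0.569, 0.0893, 0.1489]
tool_rot: [3.138, 0.0, 2.783]
wrist_force: [6.0, 12.5, -4.1]
opening: 0.468
finger_force: 27.2
```

Request:
{"fn": "apply_moves", "kwargs": {"plan": "30 1 0 0 0 0 8; 30 1 1 0 0 0 16; 30 1 1 0 0 0 24; 30 1 1 0 0 0 32; 30 1 1 0 0 0 40; 30 1 1 0 0 0 46; 30 1 1 0 0 0 46; 30 1 1 0 0 0 46", "newtons": 45}}

```text
time_s: 5.18
tool_pos: [0.5691, 0.0908, 0.1489]
tool_rot: [3.138, 0.001, -2.697]
wrist_force: [-3.5, 15.0, 0.8]
opening: 0.468
finger_force: 41.8
```

Request:
{"fn": "apply_moves", "kwargs": {"plan": "100 0 0 0 0 0 0; 100 0 0 0 0 0 0; 100 0 0 0 0 0 0; 100 0 0 0 0 0 0; 100 0 0 30 0 0 0; 100 0 0 70 0 0 0; 100 0 30 90 0 0 0; 100 0 60 90 0 0 0"}}

```text
time_s: 6.18
tool_pos: [0.5701, 0.1495, 0.2411]
tool_rot: [-3.141, 0.003, -2.698]
wrist_force: [-0.7, -0.3, -1.6]
opening: 0.999
finger_force: 0.0
```

Request:
{"fn": "apply_moves", "kwargs": {"plan": "100 20 60 0 0 0 -10; 100 40 90 0 0 0 -20; 100 50 100 0 0 0 -21; 100 50 100 0 0 0 -21"}}

```text
time_s: 6.68
tool_pos: [0.6198, 0.2488, 0.2384]
tool_rot: [-3.141, -0.001, -3.061]
wrist_force: [-0.4, -0.2, -0.2]
opening: 1.0
finger_force: 0.0
```

Run:
```python
from fit import *
o=[]
for n in('scene','top'):
    p=eyes.read_camera(n)
    o.append(np.hstack([rectify(p,.569,.0894,np.radians(4.15),.172,half=.05,n=290),rectify(p,.6,.24,np.radians(4.15),.165,half=.08,n=290)]))
a=np.vstack(o); cv2.imwrite('pics/d.png',cv2.cvtColor(a,cv2.COLOR_RGB2BGR))
print(sensors.get_obs()['tool_pos'],sensors.get_obs()['tool_rot'])
```

```text
[0.6193 0.248  0.2389] [-3.1413 -0.0002 -3.0627]
```

View pics/d.png

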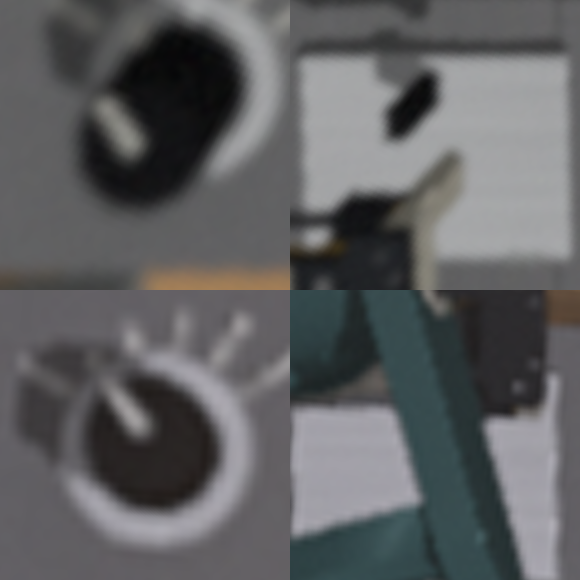

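The dial now points at setting 1, about 35° left of +x. Next I'll take the flap handle.

Request:
{"fn": "apply_moves", "kwargs": {"plan": "100 1 5 -20 0 0 0; 100 1 5 -50 0 0 0; 100 1 5 -80 0 0 0; 60 1 5 -80 0 0 0; 0 1 5 -80 0 0 0; 0 1 5 -80 0 0 0; 0 1 5 -80 0 0 0; 0 1 5 -80 0 0 0", "newtons": 12}}

```text
time_s: 7.78
tool_pos: [0.6206, 0.2541, 0.1593]
tool_rot: [3.141, 0.001, -3.064]
wrist_force: [-0.2, -0.8, -0.4]
opening: 0.511
finger_force: 0.0
```

Request:
{"fn": "apply_moves", "kwargs": {"plan": "0 0 0 0 0 0 0; 0 0 0 0 0 0 0; 0 0 0 0 0 0 0; 0 0 0 0 0 0 0", "newtons": 20}}

```text
time_s: 8.28
tool_pos: [0.6205, 0.2546, 0.1589]
tool_rot: [3.14, 0.0, -3.064]
wrist_force: [0.1, 3.5, -0.3]
opening: 0.125
finger_force: 20.0
```

Run:
```python
import numpy as np
from scipy.spatial.transform import Rotation as R
# grip = hinge + 100*u + 36*n ; tool turned tau about -y_ext; TCP=grip+8*toolz
y=np.radians(4.15);ax=np.array([-np.sin(y),np.cos(y),0]);ex=np.array([np.cos(y),np.sin(y),0]);ez=np.array([0,0,1])
def tcp(t,tau):
    g=100*(np.cos(t)*ex+np.sin(t)*ez)+36*(-np.sin(t)*ex+np.cos(t)*ez)
    return g+8*(np.sin(tau)*ex-np.cos(tau)*ez)
for k in range(1,19):
    t=k*0.1; tau=np.radians(min(45,2.6*k)); d=tcp(t,tau)-tcp(0,0); r=-ax*np.degrees(tau)
    print(k,d.round(),r.round(1))
```

```text
1 [-4. -0. 10.] [ 0.2 -2.6 -0. ]
2 [-8. -1. 19.] [ 0.4 -5.2 -0. ]
3 [-14.  -1.  28.] [ 0.6 -7.8 -0. ]
4 [-20.  -1.  36.] [  0.8 -10.4  -0. ]
5 [-28.  -2.  44.] [  0.9 -13.   -0. ]
6 [-36.  -3.  50.] [  1.1 -15.6  -0. ]
7 [-44.  -3.  56.] [  1.3 -18.2  -0. ]
8 [-53.  -4.  61.] [  1.5 -20.7  -0. ]
9 [-63.  -5.  65.] [  1.7 -23.3  -0. ]
10 [-73.  -5.  68.] [  1.9 -25.9  -0. ]
11 [-83.  -6.  70.] [  2.1 -28.5  -0. ]
12 [-93.  -7.  71.] [  2.3 -31.1  -0. ]
13 [-103.   -7.   71.] [  2.4 -33.7  -0. ]
14 [-113.   -8.   70.] [  2.6 -36.3  -0. ]
15 [-123.   -9.   68.] [  2.8 -38.9  -0. ]
16 [-133.  -10.   65.] [  3.  -41.5  -0. ]
17 [-143.  -10.   61.] [  3.2 -44.1  -0. ]
18 [-152.  -11.   56.] [  3.3 -44.9  -0. ]
```

Request:
{"fn": "apply_moves", "kwargs": {"plan": "0 -4 0 10 0.2 -2.6 0; 0 -8 -1 19 0.4 -5.2 0; 0 -14 -1 28 0.6 -7.8 0; 0 -20 -1 36 0.8 -10.4 0; 0 -28 -2 44 0.9 -13 0; 0 -36 -3 50 1.1 -15.6 0; 0 -44 -3 56 1.3 -18.2 0; 0 -53 -4 61 1.5 -20.7 0"}}

```text
time_s: 9.28
tool_pos: [0.5672, 0.2506, 0.2199]
tool_rot: [-3.141, 0.364, -3.064]
wrist_force: [1.8, 8.0, -4.8]
opening: 0.126
finger_force: 20.0
```

Request:
{"fn": "apply_moves", "kwargs": {"plan": "0 -10 -1 4 0.2 -2.6 0; 0 -20 -1 7 0.4 -5.2 0; 0 -30 -2 9 0.6 -7.8 0; 0 -40 -3 10 0.8 -10.4 0; 0 -50 -3 10 0.9 -13 0; 0 -60 -4 9 1.1 -15.6 0; 0 -70 -5 7 1.3 -18.2 0; 0 -80 -6 4 1.5 -20.8 0"}}

```text
time_s: 10.28
tool_pos: [0.4873, 0.2446, 0.2242]
tool_rot: [-3.139, 0.729, -3.063]
wrist_force: [3.9, 8.2, -3.2]
opening: 0.127
finger_force: 20.0
```

Request:
{"fn": "apply_moves", "kwargs": {"plan": "0 -10 0 -4 0.2 -2.6 0; 0 -19 -1 -9 0.2 -3.4 0; 0 -19 -1 -9 0.2 -3.4 0"}}

```text
time_s: 10.65
tool_pos: [0.4679, 0.2432, 0.2148]
tool_rot: [-3.136, 0.785, -3.061]
wrist_force: [-3.2, 2.0, -0.7]
opening: 0.13
finger_force: 20.0
```

Request:
{"fn": "apply_moves", "kwargs": {"plan": "40 0 0 0 0 0 0; 60 0 0 0 0 0 0; 60 0 0 0 0 0 0; 60 -10 -1 10 0 0 0; 60 -30 -2 30 0 0 0; 60 -50 -4 60 0 0 0; 60 -50 -4 100 0 0 0; 60 -50 -4 130 0 5 0"}}

```text
time_s: 11.65
tool_pos: [0.417, 0.2392, 0.3471]
tool_rot: [3.137, 0.699, -3.066]
wrist_force: [0.4, 0.3, -0.3]
opening: 0.603
finger_force: 0.0
```

Request:
{"fn": "apply_moves", "kwargs": {"plan": "60 5 0 20 -0.8 10 0; 60 20 0 35 -1.5 20 0; 60 50 0 35 -2.2 30 0; 60 80 0 35 -3 40 0; 60 110 0 35 -3 40 0; 60 110 0 35 -3 40 0"}}

```text
time_s: 12.4
tool_pos: [0.5297, 0.2389, 0.3791]
tool_rot: [3.14, -0.004, -3.068]
wrist_force: [-0.6, 0.3, 0.6]
opening: 0.597
finger_force: 0.0
```

```bash
python3 - <<'E'
from fit import *
for n in('scene','top'):
    p=eyes.read_camera(n);P=cloud(p); save(p,n+'1.png')
    for l in('filter_tab','flap'):
        for r in eyes.silhouettes(p,l)[:2]:
            q=P[r['mask']&(p['z_map']>0)]; print(n,l,round(r['p'],2),r['rect'],np.median(q,0),np.percentile(q,5,0),np.percentile(q,95,0))
    near=np.hypot(P[...,0]-.577,P[...,1]-.2505)<.045
    q=P[near&(P[...,2]>.09)&(P[...,2]<.135)]; print('tab pts',len(q),q.min(0) if len(q) else '',q.max(0) if len(q) else '')
s=sensors.get_obs();print(s['tool_pos'],s['tool_rot'],s['joint_positions'])
E
python3 - <<'E'
import cv2,numpy as np
t=cv2.imread('pics/top1.png');s=cv2.imread('pics/scene1.png')
cv2.imwrite('pics/e.png',np.hstack([cv2.resize(i,(400,400),interpolation=3) for i in(s[110:250,330:470],t[120:260,180:320])]))
E
```

```text
scene filter_tab 0.66 [409.2, 170.1, 27.5, 18.5] [0.5821 0.2484 0.085 ] [0.5693 0.2119 0.0705] [0.5883 0.2937 0.1202]
scene flap 0.6 [391.7, 115.7, 47.2, 47.1] [0.5069 0.2431 0.1946] [0.4918 0.1786 0.1375] [0.5198 0.3124 0.2426]
tab pts 103 [0.5689 0.2201 0.0901] [0.5883 0.2896 0.1258]
top flap 0.57 [205.2, 194.0, 51.3, 15.1] [0.506  0.209  0.2076] [0.4919 0.1718 0.1312] [0.5254 0.3135 0.2472]
top flap 0.41 [206.3, 136.8, 94.6, 70.5] [0.5942 0.1278 0.1299] [0.4965 0.0389 0.072 ] [0.6839 0.2748 0.1739]
tab pts 1 [0.5895 0.2101 0.0926] [0.5895 0.2101 0.0926]
[0.5275 0.2392 0.3809] [ 3.1388 -0.     -3.0663] [ 0.3803 -0.0927  1.4097  0.0028  1.8238 -1.2651]
```

View pics/e.png

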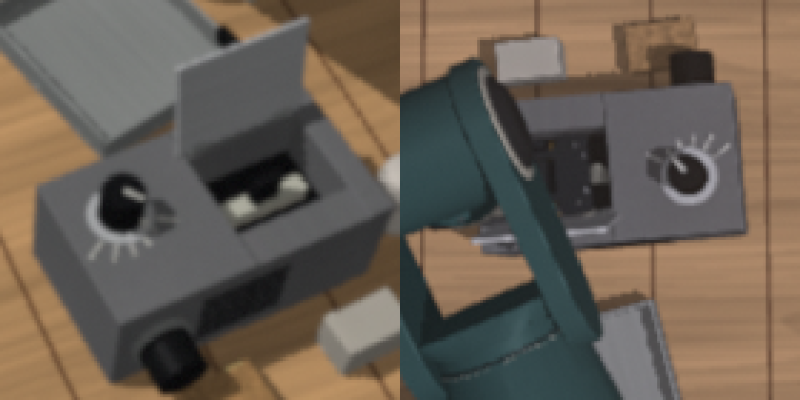

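The flap stands open at about 1.85 rad and the plate with its tab shows in the well. I'll locate the tab top from the scene depth, with the arm moved aside for the top view.

Request:
{"fn": "apply_moves", "kwargs": {"plan": "60 -10 60 20 0 0 0; 60 -10 120 20 0 0 0; 60 -10 180 20 0 0 0; 60 -10 220 20 0 0 0; 60 -10 220 20 0 0 0"}}

```text
time_s: 13.32
tool_pos: [0.5173, 0.4614, 0.3992]
tool_rot: [3.14, -0.002, -3.064]
wrist_force: [0.2, -0.9, -1.1]
opening: 0.6
finger_force: 0.0
```

Run:
```python
from fit import *
y=np.radians(4.15);o=np.array([.5812,.1955])
for n in('scene','top'):
    p=eyes.read_camera(n);P=cloud(p); save(p,n+'2.png')
    L=(P[...,:2]-o)@np.array([[np.cos(y),-np.sin(y)],[np.sin(y),np.cos(y)]])
    m=(abs(L[...,0])<.045)&(L[...,1]>0)&(L[...,1]<.115)
    for a,b in((.112,.135),(.075,.095)):
        k=m&(P[...,2]>a)&(P[...,2]<b)
        print(n,a,k.sum(),(L[k].min(0),L[k].max(0),L[k].mean(0),P[k].mean(0)) if k.any() else '')
s=sensors.get_obs();print(s['tool_pos'])
```

```text
scene 0.112 52 (array([-0.0088,  0.0392]), array([0.0109, 0.0705]), array([0.0007, 0.055 ]), array([0.578 , 0.2504, 0.1195]))
scene 0.075 185 (array([-0.0391,  0.009 ]), array([0.0125, 0.1075]), array([0.0021, 0.0561]), array([0.5792, 0.2516, 0.0841]))
top 0.112 39 (array([-0.0059,  0.0415]), array([0.0076, 0.0703]), array([0.0008, 0.0557]), array([0.578 , 0.2511, 0.1208]))
top 0.075 161 (array([-0.0422,  0.0017]), array([0.044, 0.114]), array([0.0013, 0.0551]), array([0.5785, 0.2505, 0.0839]))
[0.5179 0.459  0.4002]
```

Request:
{"fn": "apply_moves", "kwargs": {"plan": "60 20 -50 0 0 0 0; 60 40 -100 0 0 0 0; 60 60 -155 0 0 0 0; 60 60 -209 0 0 0 0; 60 60 -209 -50 0 0 0; 60 60 -209 -100 0 0 0; 60 60 -209 -150 0 0 0; 60 60 -209 -150 0 0 0"}}

```text
time_s: 14.42
tool_pos: [0.5771, 0.2485, 0.2473]
tool_rot: [3.141, -0.006, -3.068]
wrist_force: [-0.4, -0.5, -0.1]
opening: 0.597
finger_force: 0.0
```

Request:
{"fn": "apply_moves", "kwargs": {"plan": "60 1 2 -40 0 0 0; 60 1 2 -80 0 0 0; 60 1 2 -110 0 0 0; 60 1 2 -130 0 0 0; 60 1 2 -144 0 0 0; 60 1 2 -144 0 0 0; 60 1 2 -144 0 0 0", "newtons": 25}}

```text
time_s: 15.3
tool_pos: [0.58, 0.2522, 0.1072]
tool_rot: [3.139, -0.0, -3.067]
wrist_force: [-0.2, 1.1, -0.3]
opening: 0.603
finger_force: 0.0
```

Request:
{"fn": "apply_moves", "kwargs": {"plan": "10 0 0 0 0 0 0; 10 0 0 0 0 0 0; 10 0 0 0 0 0 0; 10 0 0 0 0 0 0; 10 0 0 0 0 0 0; 10 0 0 0 0 0 0", "newtons": 25}}

```text
time_s: 16.05
tool_pos: [0.5796, 0.2521, 0.1061]
tool_rot: [3.139, -0.001, -3.067]
wrist_force: [0.2, 2.0, 2.7]
opening: 0.32
finger_force: 25.0
```

Request:
{"fn": "apply_moves", "kwargs": {"plan": "10 0 0 8 0 0 0; 10 0 0 20 0 0 0; 10 0 0 40 0 0 0; 10 0 0 70 0 0 0; 10 0 0 105 0 0 0; 10 0 0 140 0 0 0; 10 0 0 175 0 0 0; 10 0 0 205 0 0 0", "newtons": 35}}

```text
time_s: 17.05
tool_pos: [0.5794, 0.2519, 0.3139]
tool_rot: [3.139, 0.0, -3.067]
wrist_force: [0.6, 0.5, -3.6]
opening: 0.32
finger_force: 35.0
```

Request:
{"fn": "apply_moves", "kwargs": {"plan": "10 0 0 0 0 0 0; 10 0 0 0 0 0 0; 10 0 0 0 0 0 0"}}

```text
time_s: 17.42
tool_pos: [0.5792, 0.2519, 0.3094]
tool_rot: [3.14, -0.003, -3.067]
wrist_force: [0.2, -0.3, -3.8]
opening: 0.318
finger_force: 35.0
```

Run:
```python
from fit import *
p=eyes.read_camera('scene');P=cloud(p); save(p,'scene3.png')
q=P[(p['z_map']>0)&(P[...,2]>.18)&(P[...,2]<.31)&(abs(P[...,0]-.58)<.03)&(abs(P[...,1]-.25)<.07)]
print(len(q),q.min(0),q.max(0))
for n in('scene','top'):
    p=eyes.read_camera(n);P=cloud(p)
    for r in eyes.silhouettes(p,'tray_in'):
        q=P[r['mask']&(p['z_map']>0)]; q=q[q[:,2]<.035]
        print(round(r['p'],2),cv2.minAreaRect((q[:,:2]*1000).astype(np.float32)))
im=cv2.imread('pics/scene3.png');cv2.imwrite('pics/f.png',cv2.resize(im[60:260,300:500],(560,560),interpolation=3))
```

```text
722 [0.5667 0.1986 0.213 ] [0.5937 0.3041 0.3097]
0.65 ((244.461181640625, -490.5325012207031), (163.23057556152344, 201.6990966796875), 81.36129760742188)
0.62 ((490.364501953125, -278.232421875), (195.57325744628906, 153.8759307861328), 2.853076219558716)
0.61 ((263.2342529296875, 230.05584716796875), (277.2474670410156, 247.19720458984375), 14.211664199829102)
0.88 ((254.49649047851562, -486.9817810058594), (151.25149536132812, 170.97171020507812), 80.07591247558594)
0.8 ((299.7474365234375, 143.21331787109375), (240.04718017578125, 64.78256225585938), 17.25301170349121)
```

View pics/f.png

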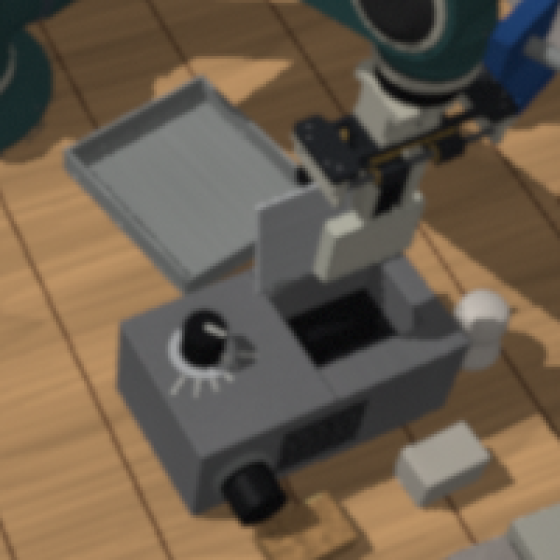

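The plate is out with its lower edge at 0.213, the dial is at 1 and the flap is open. I'll carry it to the tray.

Request:
{"fn": "apply_moves", "kwargs": {"plan": "10 0 -25 5 0 0 0; 10 0 -65 5 0 0 0; 10 -5 -110 5 0 0 0; 10 -15 -155 5 0 0 0; 10 -25 -200 5 0 0 0; 10 -35 -245 5 0 0 0; 10 -45 -290 5 0 0 0; 10 -50 -315 5 0 0 0"}}

```text
time_s: 18.68
tool_pos: [0.5285, -0.0657, 0.3164]
tool_rot: [3.14, -0.001, -3.069]
wrist_force: [0.6, 0.8, -3.2]
opening: 0.323
finger_force: 35.0
```

Request:
{"fn": "apply_moves", "kwargs": {"plan": "10 0 0 0 0 0 0; 10 0 0 0 0 0 0"}}

```text
time_s: 18.92
tool_pos: [0.5294, -0.0631, 0.3161]
tool_rot: [3.139, -0.001, -3.068]
wrist_force: [-0.0, -0.8, -2.7]
opening: 0.32
finger_force: 35.0
```

Request:
{"fn": "apply_moves", "kwargs": {"plan": "10 -4 -30 0 0 0 0; 10 -9 -75 0 0 0 0; 10 -15 -120 0 0 0 0; 10 -20 -165 -10 0 0 0; 10 -24 -200 -35 0 0 0; 10 -27 -218 -70 0 0 0; 10 -27 -218 -95 0 0 0; 10 -27 -218 -110 0 0 0"}}

```text
time_s: 19.92
tool_pos: [0.5026, -0.2803, 0.2045]
tool_rot: [3.138, -0.003, -3.066]
wrist_force: [0.5, -0.1, -2.1]
opening: 0.32
finger_force: 35.0
```

Request:
{"fn": "apply_moves", "kwargs": {"plan": "10 0 0 0 0 0 0; 10 0 0 0 0 0 0; 10 0 0 0 0 0 0; 10 0 0 0 0 0 0"}}

```text
time_s: 20.42
tool_pos: [0.5027, -0.281, 0.2065]
tool_rot: [3.14, -0.001, -3.067]
wrist_force: [0.3, 0.8, -3.7]
opening: 0.322
finger_force: 35.0
```

Run:
```python
from fit import *
p=eyes.read_camera('scene');P=cloud(p); save(p,'scene4.png')
q=P[(p['z_map']>0)&(P[...,2]>.07)&(P[...,2]<.175)&(abs(P[...,0]-.5)<.05)&(abs(P[...,1]+.28)<.08)]
print(len(q),q.min(0),q.max(0))
k=(p['z_map']>0)&(P[...,2]<.03)&(P[...,2]>.015)&(abs(P[...,0]-.5)<.11)&(abs(P[...,1]+.28)<.095)
print('rim',cv2.minAreaRect((P[k][:,:2]*1000).astype(np.float32)))
im=p['color'][...,::-1];cv2.imwrite('pics/g.png',cv2.resize(im[60:300,170:490],(800,600),interpolation=3))
```

```text
445 [ 0.4912 -0.3317  0.1094] [ 0.5151 -0.2309  0.1749]
rim ((500.85089111328125, -280.3041076660156), (173.6783905029297, 150.12413024902344), 4.154413223266602)
```

View pics/g.png

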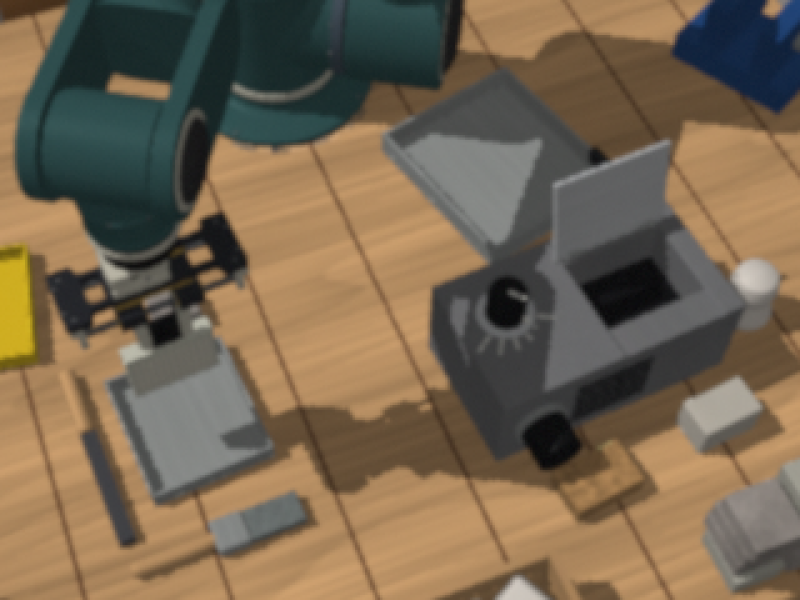

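The plate hangs upright within about 3 mm of above the tray's middle, with its lower edge at about 0.11 m. The dial is at 1, the flap is open and the bystanders are in place, so I'll hand in.

```bash
python3 -c "
from workcell import workorder
print(workorder.close_job())"
```

```text
the job is handed in; nothing more can be done
None
```

I handed the job in at about 20 s with the dial at 1, the flap open at about 1.85 rad, and the plate held upright over the middle of the empty tray, its lower edge about 11 cm above the bench; the hand-in returned no verdict.

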